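# Empty the scoop of dried-out markers through the flap of the collecting box

### The arm

A 6-joint arm with a two-finger parallel gripper is mounted at the origin on the work surface. World frame = base frame: x ahead of the robot, y to its left, z up, the work surface at z = 0. Lengths are in mm, angles in rad, forces in N, time in s.
With the tool pointing down it reaches from about 275 to 850 mm from the base axis. Payload 5.2 kg.
Tool frame: the origin (TCP) lies at the very end of the fingers, on their centre line; the grasp point (between the pads) lies r.hold_point_z behind it (r.hold_point_z is the distance from the TCP to the grasp point, in mm); z points along the fingers, y is the line along which they close (so a half turn about z gives the same grasp; the last joint's range is limited). The gripper opens to 85 mm and grips with 20 to 120 N. Pads are 22 mm wide; open, the fingers measure 114 mm over their backs; the gripper's body (76 mm by 85 mm) begins 54 mm behind the grasp point. The pads swing forward as they close: fully open they stand 13 mm farther back than shut.
Start: joints at [-1.432, 0.259, 1.535, -0, 1.348, -0.203], TCP at [184.372, -518.182, 231.31] pointing down, gripper open.
Joint ranges: [-3.14, 3.14], [-0.91, 2.08], [0.19, 2.58], [-1.22, 4.36], [0.22, 2.71], [-3.12, 3.12]. Speed limits (rad/s): [2.57, 2.57, 3.14, 3.14, 3.14, 3.14].

### API

Orientations are given as a rotation vector (axis times angle).
In Python, from bench import r gives the robot as it stands. The module is installed in compiled form; this text tells all that it offers.
- The arm moves only by the tool step_arm, never from a script. Its argument "commands" is a list of rows, each an object with "xyz": the shift along the tool's x, y, z each as a share of 0.15 m, from -1 to 1, a list of three; "rotation": the turn, a rotation vector about the tool's x, y, z each as a share of 45 degrees, from -1 to 1, a list of three; "jaw": the closure, from -1 (fully open) to 1 (shut), so that 0 is half open. In form: [{"xyz": [x, y, z], "rotation": [wx, wy, wz], "jaw": jaw}, ...]. A call has 1 to 5 rows; each row shifts and turns the commanded pose from where the row before left it, along the tool's axes as they then stand; what a row does not reach is not made up. A row lasts 1/8 s, in which the tool goes at most 62.5 mm and 10.7 degrees, less where a joint would pass 70% of its speed; a pose out of reach is approached as far as the arm can. A call with a number of a shift or a turn outside -1 to 1 is refused whole. A call with a gripper value outside its range is refused whole. The fingers move at their own pace and stop on an object; "squeeze" is the grip in N (left out, the last holds). Time passes only in rows, so rows that do not move let the fingers close. It gives the time, the measured TCP pose, the force, the opening and the grip force at its end, in the units of the state.
- r.observe(): the state, without advancing time (a new reading comes with each control period).
- r.read_camera(name): name is "scene" or "top" or "wrist"; returns a dict with "pixels" (480x640x3 uint8, red, green, blue), "camera_matrix" (3x3 intrinsics, pixels), "T" (4x4, takes a point from camera to world coordinates). Camera axes: x right, y down, z forward; pixel columns grow to the right and rows downward; lengths in mm; the calibration is good to about 2 mm. A picture is of the moment at which its call begins. There is no depth.
- r.job_done(): hands the job in; it is judged then, once.
Trained networks look in a picture, given as the dict that the camera call returned (one of the last four; its "shot" number tells which), for a name from the list of things; names that differ only in an ending like _2 or _b are one class to them, and where a whole thing is asked for, a point or a joint stands for the part that bears it (a point fixed in the world has none). Each returns a list of dicts, best first, with "conf" (0 to 1); they miss things now and then, are a little off and sometimes report something else, mostly with a low value. They report only what shows in the picture. A call takes as long as a camera call. They do not tell look-alikes from the thing itself.
- r.look_for(picture, label): "location" ([x, y, z] in mm, in world coordinates, good to about 4 mm: the middle of the surface that is visible of it).
- r.tip_of(picture, label): "location" ([x, y, z] in mm, in world coordinates, good to about 4 mm: a listed point, or the origin of a listed thing).
The state is a dict: "time_s": time; "joint_pos": joint angles; "dq": joint speeds; "joint_torque": joint torques, N m; "position": TCP position; "tcp_rot": TCP orientation; "contact_force": force on the tool from outside, world axes, zero at the start; "torque": the same for the moment, N m; "width": finger opening in mm; "grip_force": force on a finger pad.
Only numpy, scipy, OpenCV 4.12 (cv2) and the standard library are available. Lean on these libraries where they do the work, as an engineer would, in place of code of your own. Each camera call takes 0.05 s, during which the arm holds its last target. There are 200 camera calls.

### The job

Put the stray marker stub that lies on the table into the metal scoop with the other three while the scoop stands on its mat, then take the scoop by its handle, push the collecting box's flap open with the scoop's lip (not with the gripper) and tip all four stubs through into the box. Draw the scoop out so that the flap shuts, stand it back upright and empty in the middle of its cork mat, let go, and leave the other things on the table where they are.

Things in the scene. Friction and masses are not known exactly. Their poses are not given: they have to be found in the camera images.
- bin: Fixed clear box, grey hood, 240 wide (y), 200 deep (x), 210 mm high, hollow, walls 4. Origin: centre of underside; front faces -x, z up. Front wall upright to z=105, then slopes back 40.6 deg from vertical, from x=-100, z=105 to x=-10, z=210; flat roof over x=-10..100. Port in the slope, 158 wide, centred on y=0, shut by the flap. Stubs must end inside, below z=95.
- flap (a joint): Angle of the white flap, rad: 0 shut, 1.3 fully open. Plate 150 wide, 116 long, 3 mm thick, hinged along its upper edge on a line parallel to the box's y at box x=-15, z=200 mm. Swings only inward (lower edge goes in and up); a light spring shuts it: about 0.5 N at the lower edge starts it, 2 N holds it wide open. Shut, it lies in the sloping front.
- flap_edge (a point): Middle of the flap's lower (free) edge; when shut it is about 6 mm above the sill and 9 mm further in.
- bin_sill (a point): Middle of the top edge of the upright front wall (the sill under the flap), 105 mm above the table; its axes are the box's. The flap hangs against a scoop that is only just inside and blocks the stubs: have the lip some 90 mm past the sill and 20 to 30 mm above it when tipped.
- mat: Fixed square cork mat 150 x 150 mm, 4 mm thick. Origin: centre of its underside on the table, its x axis roughly along the scoop's at the start.
- scoop: Loose aluminium scoop, 260 g, 90 mm wide (y), on the mat. Origin: centre of underside (base x=-47..35), x to its open mouth, z up. Flat floor 4 above origin, x=-44..35, then a 25 deg ramp up to the lip at x=87, z=28. Back and sides 55 high, 45 along the ramp; walls 3. Stubs roll out when tipped mouth-down 60 deg. For the handle see scoop_grip.
- scoop_lip (a point): Middle of the scoop's lip (front edge of the ramp); axes those of the scoop; at x=87, y=0, z=28 mm of the scoop.
- scoop_grip (a point): Grip point on the axis of the scoop's wooden handle, at x=-81, y=0, z=93 mm of the scoop; axes those of the scoop. Handle 24 mm wide (y), 20 thick, 95 long, rising from the back wall's top (x=-49, z=48), leaning backwards (-x) 35 deg from vertical. Pinch it across y, the gripper pointing along it; 90 N holds it firmly.
- stub0: Dried-out marker stub, cylinder 70 mm long, 20 mm diameter, 22 g, white with a black cap at one end. Origin: midway along it, on the side that lies down at the start (10 mm off its axis; turns with it as it rolls); y axis along its length. Starts on the scoop's floor, crosswise.
- stub1: Dried-out marker stub, cylinder 70 mm long, 20 mm diameter, 22 g, white with a black cap at one end. Origin: midway along it, on the side that lies down at the start (10 mm off its axis; turns with it as it rolls); y axis along its length. Starts on the scoop's floor, crosswise.
- stub2: Dried-out marker stub, cylinder 70 mm long, 20 mm diameter, 22 g, white with a black cap at one end. Origin: midway along it, on the side that lies down at the start (10 mm off its axis; turns with it as it rolls); y axis along its length. Starts on the scoop's floor, crosswise.
- stray: Dried-out marker stub, cylinder 70 mm long, 20 mm diameter, 22 g, white with a black cap at one end. Origin: midway along it, on the side that lies down at the start (10 mm off its axis; turns with it as it rolls); y axis along its length. The stray one: starts alone lying on the table, on its side.
- slice: Bystander, leave alone: wood slice, a flat disc 76 mm across, 14 mm thick. Origin: centre of its underside.
- jar: Bystander, leave alone: amber screw-lid jar, 64 mm across, 105 mm high. Origin: centre of its underside.
- pot: Bystander, leave alone: empty glass pot, 72 mm across, 85 mm high. Origin: centre of its underside.
- can: Bystander, leave alone: aluminium drinks can, 66 mm across, 120 mm high. Origin: centre of its underside.
- glue: Bystander, leave alone: white glue bottle, 52 mm across, 150 mm high. Origin: centre of its underside.
- brush: Bystander, leave alone: paintbrush 190 mm long lying on the table. Origin: on its underside, on the table.
- dish: Bystander, leave alone: white ceramic dish 100 mm across. Origin: centre of its underside.
Not all that is in view belongs to the job. What is shaped like the stub2 but pink or red is not meant.

How it is judged:
By the outcome, as a careful person would: the job done as asked, in the order asked, and still so for the second after the job is handed in, with the robot touching nothing.
It also fails if it takes over 69 s, if anything falls off the work surface, if the arm or the gripper's body presses on something with over 40 N, if the wrist force passes 120 N, or if a joint passes its speed limit or range.

## Working session

There is one attempt and no reset: what is moved stays moved. The work goes in short steps, Python scripts to look and compute and a tool call to move; the robot and the scene stay as the last step left them, time stands still between calls to the robot, and variables do not carry over. Pictures are saved under pics/ and viewed, at most 10 in all, crops included, and the job is handed in when it is done.

Besides the shell and the picture viewer there is one more tool, called by a JSON object that holds its "method" and its "body", one argument or row to a line. step_arm: Moves the arm, as the interface text tells. Its arguments: {"type":"object","properties":{"commands":{"type":"array","items":{"type":"object","properties":{"xyz":{"type":"array","items":{"type":"number","minimum":-1,"maximum":1}},"rotation":{"type":"array","items":{"type":"number","minimum":-1,"maximum":1}},"jaw":{"type":"number"}}}},"squeeze":{"type":"number"}},"required":["commands"]}

```bash
mkdir -p pics; ls
python3 - <<'E'
from bench import r
import cv2,numpy as np
o=r.observe(); print(o, r.hold_point_z)
for c in ["scene","top"]:
    p=r.read_camera(c); cv2.imwrite(f"pics/{c}0.png",p["pixels"][:,:,::-1])
    for n in ["bin_sill","flap_edge","mat","scoop","scoop_lip","scoop_grip","stray","stub0","bin","slice","jar","pot","can","glue","brush","dish"]:
        print(c,n,[(np.round(d["location"]).tolist(),round(d["conf"],2)) for d in r.tip_of(p,n)[:5]])
E
```

```text
pics
{'time_s': 0.0, 'joint_pos': array([-1.43181340e+00,  2.59333020e-01,  1.53607893e+00,  2.93386821e-06,
        1.34794599e+00, -2.02757439e-01]), 'dq': array([-0.00026857,  0.00037291, -0.00023463,  0.00187043,  0.00188323,
       -0.00042477]), 'joint_torque': array([-1.29852007e-03, -4.46039271e+01, -2.90571356e+01, -5.44372197e-04,
        1.15816039e-02,  1.01350847e-05]), 'position': array([ 184.29359992, -517.66732646,  230.48169813]), 'tcp_rot': array([-3.09410376e+00, -5.33895166e-01, -9.28445600e-05]), 'contact_force': array([ 0.22541357, -0.10467986,  0.43140381]), 'torque': array([-0.03149022, -0.02057888,  0.01362575]), 'grip_force': 0.0, 'width': 85.42731884249382} 18.700000000000003
scene bin_sill [([502.0, 324.0, 105.0], 0.8), ([629.0, -196.0, 96.0], 0.57), ([765.0, 90.0, -2.0], 0.35)]
scene flap_edge [([501.0, 338.0, 109.0], 0.87), ([502.0, 324.0, 102.0], 0.47)]
scene mat [([437.0, -254.0, 1.0], 0.5)]
scene scoop [([620.0, -115.0, 3.0], 0.69)]
scene scoop_lip [([608.0, -25.0, 30.0], 0.73)]
scene scoop_grip [([628.0, -195.0, 94.0], 0.74)]
scene stray [([620.0, -1
[... 865 characters left out ...]
0, -1.0], 0.73), ([778.0, -24.0, -1.0], 0.16)]
top scoop_grip [([628.0, -195.0, 96.0], 0.97), ([617.0, -148.0, 4.0], 0.33)]
top stray [([433.0, 80.0, -1.0], 0.51), ([778.0, -24.0, 0.0], 0.39)]
top stub0 [([568.0, 63.0, 2.0], 0.77), ([618.0, -151.0, 8.0], 0.69), ([619.0, -100.0, 12.0], 0.68), ([783.0, -121.0, -2.0], 0.67), ([619.0, -123.0, 6.0], 0.59)]
top bin [([504.0, 427.0, 0.0], 0.91)]
top slice [([438.0, -256.0, -0.0], 0.56)]
top jar [([729.0, 148.0, -0.0], 0.87)]
top pot [([768.0, 90.0, 2.0], 0.57)]
top can [([321.0, -386.0, -1.0], 0.66), ([618.0, -126.0, 6.0], 0.33)]
top glue [([784.0, -26.0, 2.0], 0.69)]
top brush [([378.0, -108.0, 3.0], 0.84)]
top dish [([665.0, -351.0, -2.0], 0.81)]
```

View pics/top0.png

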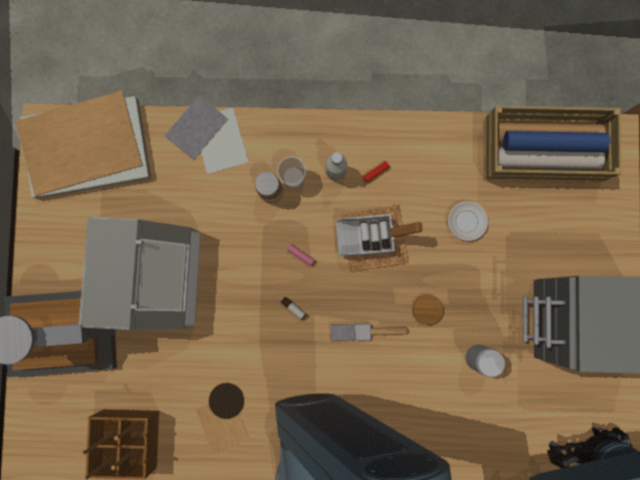

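View pics/scene0.png

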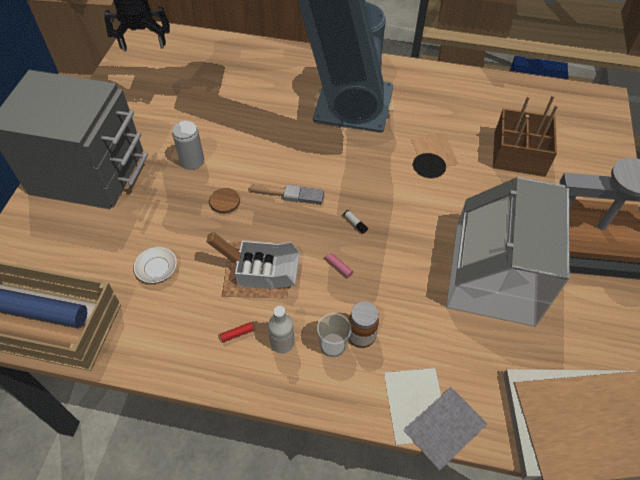

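The top view shows the stray at about (293,309), the scoop on its mat at (370,238) and the bin at upper left, with the port near (165,275). The pink (301,255) and red (376,172) cylinders are decoys. Next I'll look closely at the mat and the stray.

```bash
cat > h.py <<'E'
from bench import r
import cv2,numpy as np
from scipy.spatial.transform import Rotation as R
def ray(p,u,v,z):
    d=p["T"][:3,:3]@np.linalg.solve(p["camera_matrix"],[u,v,1.]); o=p["T"][:3,3]
    return o+d*(z-o[2])/d[2]
def pix(p,X):
    c=np.linalg.inv(p["T"])@np.append(X,1); q=p["camera_matrix"]@c[:3]; return q[:2]/q[2]
def plan(pos,Rt,n,P=None,Q=None):
    o=r.observe(); P=o["position"] if P is None else P; Q=R.from_rotvec(o["tcp_rot"]) if Q is None else Q
    pos=np.array(pos,float); w=(Q.inv()*Rt).as_rotvec()/n; d=(pos-P)/n
    for i in range(n):
        Qi=Q*R.from_rotvec(w*i)
        print(i,"xyz",np.round(Qi.inv().apply(d)/150,3).tolist(),"rot",np.round(w/(np.pi/4),3).tolist())
    print("step mm",np.linalg.norm(d),"deg",np.degrees(np.linalg.norm(w)))
def down(yaw,lean=0): # tool z down, tool x at heading yaw (deg); lean: tool z tilted toward heading
    return R.from_euler('z',yaw,degrees=True)*R.from_euler('y',-lean,degrees=True)*R.from_euler('x',180,degrees=True)
E
python3 - <<'E'
from h import *
p=r.read_camera("top"); im=p["pixels"][:,:,::-1]
c=cv2.resize(im[195:280,325:430],None,fx=7,fy=7,interpolation=cv2.INTER_CUBIC); cv2.imwrite("pics/mat.png",c)
g=im[290:330,270:320].astype(int); mx=g.max(2);mn=g.min(2)
s=((mx-mn<25)&(mx>110))|(mx<45)
n,l,st,ce=cv2.connectedComponentsWithStats(s.astype(np.uint8))
ys,xs=np.where(s); print(len(xs)); pts=np.c_[xs+270,ys+290]; W=np.array([ray(p,u,v,10)[:2] for u,v in pts])
print(W.mean(0)); m,e,ev=cv2.PCACompute2(W.astype(np.float32),None); print(e,ev,ev.ravel().ravel(),np.degrees(np.arctan2(e[0,1],e[0,0])))
for u,v in [(335,215),(397,206),(408,263),(345,272),(282,300),(306,319)]: print(u,v,ray(p,u,v,4))
E
```

```text
128
[427.92419305  73.45888081]
[[ 0.66665846  0.74536335]
 [ 0.74536335 -0.66665846]] [[216.3421  ]
 [ 25.149399]] [216.3421    25.149399] 48.19032
335 215 [670.96806103 -22.68932366   4.        ]
397 206 [ 697.14487132 -180.44350623    4.        ]
408 263 [ 552.00568715 -210.00169588    4.        ]
345 272 [525.99749697 -50.80103141   4.        ]
282 300 [452.02361456 107.10109331   4.        ]
306 319 [405.50850846  45.35674333   4.        ]
```

View pics/mat.png

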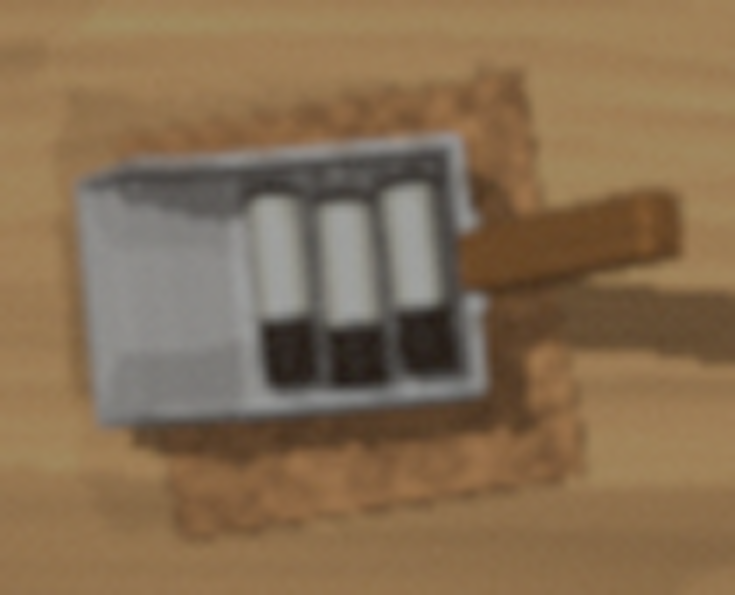

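The crop shows three stubs side by side at the back of the floor, with the ramp free. The mat corners are at crop (522,72), (580,470) and (180,535). The scoop sits slightly off the mat's centre. Moving towards the stray.

Run:
```python
from h import *
p=r.read_camera("top")
c=[ray(p,325+u/7,195+v/7,4) for u,v in [(522,72),(580,470),(180,535)]]
print(c,"centre",(c[0]+c[2])/2,"yaw",np.degrees(np.arctan2(*(c[2]-c[1])[1::-1])), np.degrees(np.arctan2(*(c[0]-c[1])[1::-1])))
plan([430,76,150],down(50),14)
```

```text
[array([ 699.10852875, -186.97806436,    4.        ]), array([ 554.17445178, -209.61735433,    4.        ]), array([527.73519872, -65.24846065,   4.        ])] centre [ 613.42186373 -126.1132625     4.        ] yaw 100.37796148266186 8.878089201726462
0 xyz [0.205, -0.227, 0.039] rot [0.0, -0.0, -0.048]
1 xyz [0.214, -0.219, 0.039] rot [0.0, -0.0, -0.048]
2 xyz [0.222, -0.211, 0.039] rot [0.0, -0.0, -0.048]
3 xyz [0.23, -0.203, 0.039] rot [0.0, -0.0, -0.048]
4 xyz [0.237, -0.194, 0.039] rot [0.0, -0.0, -0.048]
5 xyz [0.244, -0.185, 0.039] rot [0.0, -0.0, -0.048]
6 xyz [0.251, -0.175, 0.039] rot [0.0, -0.0, -0.048]
7 xyz [0.258, -0.166, 0.039] rot [0.0, -0.0, -0.048]
8 xyz [0.264, -0.156, 0.039] rot [0.0, -0.0, -0.048]
9 xyz [0.269, -0.146, 0.039] rot [0.0, -0.0, -0.048]
10 xyz [0.275, -0.135, 0.039] rot [0.0, -0.0, -0.048]
11 xyz [0.28, -0.125, 0.039] rot [0.0, -0.0, -0.048]
12 xyz [0.284, -0.114, 0.039] rot [0.0, -0.0, -0.048]
13 xyz [0.288, -0.103, 0.039] rot [0.0, -0.0, -0.048]
step mm 46.29270881106237 deg 2.1727604032393466
```

{"method": "step_arm", "body": {
  "commands": [
    {"xyz":[0.205,-0.227,0],"rotation":[0,0,-0.048],"jaw":-1},
    {"xyz":[0.214,-0.219,0],"rotation":[0,0,-0.048],"jaw":-1},
    {"xyz":[0.222,-0.211,0],"rotation":[0,0,-0.048],"jaw":-1},
    {"xyz":[0.23,-0.203,0],"rotation":[0,0,-0.048],"jaw":-1},
    {"xyz":[0.237,-0.194,0],"rotation":[0,0,-0.048],"jaw":-1}
  ]
}}

```text
time_s: 2.42
position: [272.8, -304.7, 231.5]
tcp_rot: [3.031, 0.824, 0.0]
contact_force: [0.7, -0.2, 0.2]
width: 85.4
grip_force: 0.0
```

{"method": "step_arm", "body": {
  "commands": [
    {"xyz":[0.244,-0.185,0.04],"rotation":[0,0,-0.048],"jaw":-1},
    {"xyz":[0.251,-0.175,0.04],"rotation":[0,0,-0.048],"jaw":-1},
    {"xyz":[0.258,-0.166,0.07],"rotation":[0,0,-0.048],"jaw":-1},
    {"xyz":[0.264,-0.156,0.07],"rotation":[0,0,-0.048],"jaw":-1},
    {"xyz":[0.269,-0.146,0.07],"rotation":[0,0,-0.048],"jaw":-1}
  ]
}}

```text
time_s: 3.05
position: [360.9, -92.5, 187.8]
tcp_rot: [2.939, 1.106, 0.001]
contact_force: [0.6, -1.0, 0.4]
width: 85.7
grip_force: 0.0
```

{"method": "step_arm", "body": {
  "commands": [
    {"xyz":[0.275,-0.135,0.07],"rotation":[0,0,-0.048],"jaw":-1},
    {"xyz":[0.28,-0.125,0.07],"rotation":[0,0,-0.048],"jaw":-1},
    {"xyz":[0.284,-0.114,0.07],"rotation":[0,0,-0.048],"jaw":-1},
    {"xyz":[0.288,-0.103,0.04],"rotation":[0,0,-0.048],"jaw":-1},
    {"xyz":[0,0,0],"rotation":[0,0,0],"jaw":-1}
  ]
}}

```text
time_s: 3.68
position: [431.4, 78.3, 149.9]
tcp_rot: [-2.845, -1.33, 0.0]
contact_force: [0.2, -0.0, -0.3]
width: 85.3
grip_force: 0.0
```

Run:
```python
from h import *
o=r.observe(); print(o["time_s"],o["position"],o["tcp_rot"])
p=r.read_camera("wrist"); im=p["pixels"][:,:,::-1]; cv2.imwrite("pics/w1.png",im)
for d in r.tip_of(p,"stray")[:4]: print(d["location"],d["conf"],pix(p,d["location"]))
```

```text
3.675 [431.44019048  78.26565483 149.91069955] [-2.84547935e+00 -1.32974723e+00  2.12329424e-04]
[436.5, 81.1, 0.1] 0.56 [320.81027422 211.66704511]
```

View pics/w1.png

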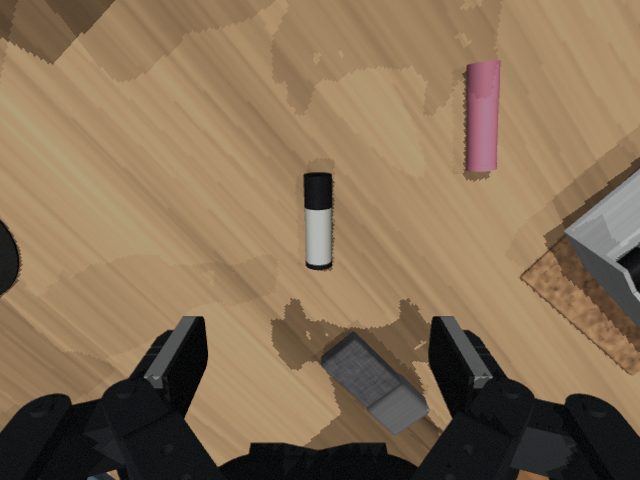

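Wrist view: the stray stands upright in the image between (318,173) and (318,268), in line with the tool's x. The brush lies behind the fingers and clear of them.

Run:
```python
from h import *
p=r.read_camera("wrist"); a=ray(p,318,175,12);b=ray(p,318.5,267,12)
print(a,b,np.linalg.norm(a-b)); yaw=np.degrees(np.arctan2(*(a-b)[1::-1])); print(yaw); m=(a+b)/2
plan([m[0],m[1],3.5],down(yaw),4)
```

```text
[453.66149997 103.18768816  12.        ] [407.93487717  48.18165629  12.        ] 71.5303262674569
50.26318580181715
0 xyz [0.0, -0.0, 0.245] rot [0.0, 0.0, -0.002]
1 xyz [0.0, -0.0, 0.245] rot [0.0, 0.0, -0.002]
2 xyz [0.0, -0.0, 0.245] rot [0.0, 0.0, -0.002]
3 xyz [0.0, -0.0, 0.245] rot [0.0, 0.0, -0.002]
step mm 36.710806880350894 deg 0.10820994091967771
```

{"method": "step_arm", "body": {
  "commands": [
    {"xyz":[0,0,0.245],"rotation":[0,0,0],"jaw":-1},
    {"xyz":[0,0,0.245],"rotation":[0,0,0],"jaw":-1},
    {"xyz":[0,0,0.245],"rotation":[0,0,0],"jaw":-1},
    {"xyz":[0,0,0.245],"rotation":[0,0,0],"jaw":-1},
    {"xyz":[0,0,0],"rotation":[0,0,0],"jaw":-1}
  ]
}}

```text
time_s: 4.45
position: [428.8, 74.7, 1.8]
tcp_rot: [-2.849, -1.319, 0.008]
contact_force: [-0.3, 0.0, -0.3]
width: 85.3
grip_force: 0.0
```

{"method": "step_arm", "body": {
  "squeeze": 30,
  "commands": [
    {"xyz":[0,0,0],"rotation":[0,0,0],"jaw":1},
    {"xyz":[0,0,0],"rotation":[0,0,0],"jaw":1},
    {"xyz":[0,0,0],"rotation":[0,0,0],"jaw":1},
    {"xyz":[0,0,0],"rotation":[0,0,0],"jaw":1},
    {"xyz":[0,0,0],"rotation":[0,0,0],"jaw":1}
  ]
}}

```text
time_s: 5.08
position: [431.7, 75.8, 4.2]
tcp_rot: [2.848, 1.323, 0.002]
contact_force: [-1.6, -0.6, 7.7]
width: 18.6
grip_force: 29.4
```

Run:
```python
from h import *
o=r.observe(); print(o["time_s"],o["position"],o["width"],o["grip_force"])
f=np.radians(96.3); X=np.array([np.cos(f),np.sin(f)]); S=np.array([619,-116.])
print(S+52*X)
t=[*(S+52*X),115]
plan(t,down(6.3),7,P=np.array([430.8,75.7,113.5]),Q=down(50.2))
```

```text
5.075 [431.68190339  75.83261112   4.18950888] 18.580963109503326 29.445890486240387
[613.29381582 -64.31403032]
0 xyz [0.009, 0.219, -0.001] rot [0.0, -0.0, 0.139]
1 xyz [0.033, 0.217, -0.001] rot [0.0, -0.0, 0.139]
2 xyz [0.056, 0.212, -0.001] rot [0.0, -0.0, 0.139]
3 xyz [0.079, 0.204, -0.001] rot [0.0, -0.0, 0.139]
4 xyz [0.101, 0.195, -0.001] rot [0.0, -0.0, 0.139]
5 xyz [0.121, 0.182, -0.001] rot [0.0, -0.0, 0.139]
6 xyz [0.141, 0.168, -0.001] rot [0.0, -0.0, 0.139]
step mm 32.86030155598348 deg 6.271428571428571
```

{"method": "step_arm", "body": {
  "commands": [
    {"xyz":[0,0,-0.245],"rotation":[0,0,0],"jaw":1},
    {"xyz":[0,0,-0.245],"rotation":[0,0,0],"jaw":1},
    {"xyz":[0,0,-0.245],"rotation":[0,0,0],"jaw":1},
    {"xyz":[0.009,0.219,0],"rotation":[0,0,0.139],"jaw":1},
    {"xyz":[0.033,0.217,0],"rotation":[0,0,0.139],"jaw":1}
  ]
}}

```text
time_s: 5.7
position: [484.0, 35.3, 114.7]
tcp_rot: [2.977, 1.001, 0.003]
contact_force: [-0.1, 0.7, -1.1]
width: 18.9
grip_force: 29.6
```

{"method": "step_arm", "body": {
  "commands": [
    {"xyz":[0.056,0.212,0],"rotation":[0,0,0.139],"jaw":1},
    {"xyz":[0.079,0.204,0],"rotation":[0,0,0.139],"jaw":1},
    {"xyz":[0.101,0.195,0],"rotation":[0,0,0.139],"jaw":1},
    {"xyz":[0.121,0.182,0],"rotation":[0,0,0.139],"jaw":1},
    {"xyz":[0.141,0.168,0],"rotation":[0,0,0.139],"jaw":1}
  ]
}}

```text
time_s: 6.32
position: [613.5, -65.7, 113.6]
tcp_rot: [-3.137, -0.16, 0.0]
contact_force: [0.6, 0.3, -0.2]
width: 18.5
grip_force: 29.6
```

{"method": "step_arm", "body": {
  "commands": [
    {"xyz":[0,0,0],"rotation":[0,0,0],"jaw":1},
    {"xyz":[0,0,0],"rotation":[0,0,0],"jaw":1}
  ]
}}

```text
time_s: 6.58
position: [612.0, -64.7, 113.2]
tcp_rot: [-3.136, -0.167, 0.002]
contact_force: [0.1, -0.4, -0.6]
width: 19.0
grip_force: 29.6
```

Run:
```python
from h import *
o=r.observe(); print(o["time_s"],o["position"],o["tcp_rot"],o["width"],o["grip_force"])
p=r.read_camera("wrist"); im=p["pixels"][:,:,::-1]; cv2.imwrite("pics/w2.png",im)
for n in ["scoop","scoop_lip","scoop_grip"]:
  for d in r.tip_of(p,n)[:2]: print(n,d["location"],d["conf"],pix(p,d["location"]))
```

```text
6.575 [612.0494401  -64.70868408 113.17787299] [-3.13641463e+00 -1.67208285e-01  2.30113703e-03] 19.029282423032548 29.602180123329163
scoop [621.3, -109.3, 4.2] 0.63 [384.36957921 228.43142111]
scoop_lip [607.5, -29.2, 34.9] 0.69 [257.52942242 251.7155661 ]
scoop_grip [629.8, -197.1, 102.2] 0.64 [622.72008036 297.28096848]
```

View pics/w2.png

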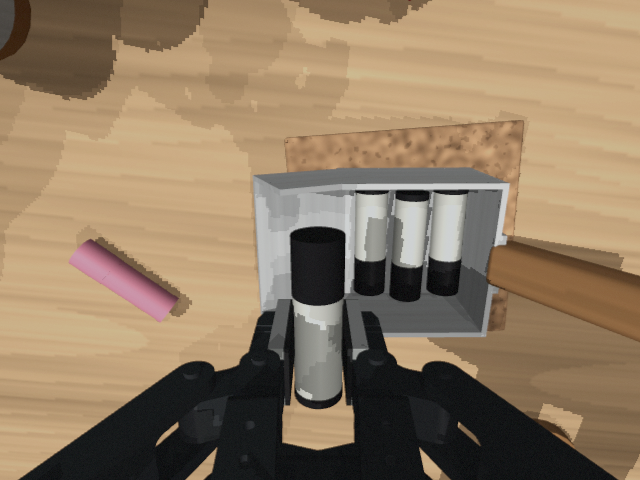

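Wrist view: the held stub lies crosswise over the ramp. The back wall's top corners are at (509,184) and (487,335), the front side corner at (255,176), and the far mat corners at (287,138) and (523,121).

Run:
```python
from h import *
p=r.read_camera("wrist")
bl=ray(p,509,184,59); br=ray(p,487,335,59); fr=ray(p,255,176,49)
print("back corners",bl,br,np.linalg.norm(bl-br)); print("front",fr)
e=bl-br; yaw=np.degrees(np.arctan2(e[1],e[0]))+90; print("yaw back",yaw)
e=fr-bl; y2=np.degrees(np.arctan2(e[1],e[0])); print("yaw side",y2,np.linalg.norm(e[:2]))
f=np.radians((yaw+y2)/2); X=np.array([np.cos(f),np.sin(f)])
S=(bl+br)[:2]/2+47*X; print("scoop origin",S, "stub axial x",(np.array([612.0,-64.7])-S)@X, "lat",(np.array([612.0,-64.7])-S)@[-X[1],X[0]])
a=ray(p,287,138,4);b=ray(p,523,121,4);print("mat",a,b,np.linalg.norm(a-b)); u=(a-b)/np.linalg.norm(a-b); n=np.array([-u[1],u[0],0]); print("centre",(a+b)/2+75*n,np.degrees(np.arctan2(u[1],u[0])))
```

```text
back corners [ 667.41940041 -156.81791591   59.        ] [ 579.62925159 -167.47704745   59.        ] 88.43487612784352
front [655.84415496 -26.88971833  49.        ]
yaw back 96.92274091212343
yaw side 95.09101491426239 130.44279525336864
scoop origin [ 618.60587718 -115.40554269] stub axial x 51.11842663558574 lat 1.263380679868962
mat [673.45058254 -39.09942252   4.        ] [ 699.17558836 -183.15440231    4.        ] 146.33390969441493
centre [ 612.48109732 -124.31165845    4.        ] 100.1250194366066
```

{"method": "step_arm", "body": {
  "commands": [
    {"xyz":[0,0,0.2],"rotation":[0,0,0],"jaw":1},
    {"xyz":[0,0,0.2],"rotation":[0,0,0],"jaw":1},
    {"xyz":[0,0,0.11],"rotation":[0,0,0],"jaw":1},
    {"xyz":[0,0,0],"rotation":[0,0,0],"jaw":1}
  ]
}}

```text
time_s: 7.32
position: [612.0, -64.8, 36.0]
tcp_rot: [-3.136, -0.166, 0.004]
contact_force: [-0.2, -0.9, 0.2]
width: 18.8
grip_force: 29.6
```

{"method": "step_arm", "body": {
  "commands": [
    {"xyz":[0,0,0],"rotation":[0,0,0],"jaw":0.25},
    {"xyz":[0,0,0],"rotation":[0,0,0],"jaw":0.25},
    {"xyz":[0,0,0],"rotation":[0,0,0],"jaw":0.25},
    {"xyz":[0,0,-0.2],"rotation":[0,0,0],"jaw":0.25},
    {"xyz":[0,0,-0.3],"rotation":[0,0,0],"jaw":0.25}
  ]
}}

```text
time_s: 7.95
position: [611.8, -65.0, 111.7]
tcp_rot: [-3.136, -0.165, 0.005]
contact_force: [0.7, -0.3, 0.8]
width: 31.9
grip_force: 0.0
```

```bash
cat >> h.py <<'E'
C35,S35=np.cos(np.radians(35)),np.sin(np.radians(35))
def grip_pose(org,z0,yaw,pitch,back=0.):
    """TCP pose holding the handle, scoop origin at org (xy), z0, heading yaw, mouth-down pitch; back: mm further out along handle"""
    Rs=R.from_euler('z',yaw,degrees=True)*R.from_euler('y',pitch,degrees=True)
    Rt=Rs*R.from_matrix(np.array([[C35,0,S35],[0,-1,0],[S35,0,-C35]]))
    g=np.array([*org,z0])+Rs.apply([-81,0,93])
    return g+Rt.apply([0,0,r.hold_point_z-back]),Rt
def lip_pose(lip,yaw,pitch):
    Rs=R.from_euler('z',yaw,degrees=True)*R.from_euler('y',pitch,degrees=True)
    o=np.array(lip,float)-Rs.apply([87,0,28]); return grip_pose(o[:2],o[2],yaw,pitch)
E
python3 - <<'E'
from h import *
o=r.observe(); print(o["time_s"],o["position"],o["tcp_rot"],o["width"])
p=r.read_camera("wrist"); im=p["pixels"][:,:,::-1]; cv2.imwrite("pics/w3.png",im)
t,Q=grip_pose([618.7,-115.6],4,96.2,0,back=90); print(t); plan(t,Q,10)
t2,Q=grip_pose([618.7,-115.6],4,96.2,0); print(t2)
E
```

```text
7.95 [611.79731936 -65.00807898 111.7190896 ] [-3.13614868 -0.16524247  0.00489258] 31.889844546708435
[ 631.86468945 -236.78302582  155.40554076]
0 xyz [-0.001, 0.114, -0.024] rot [0.062, 0.06, -0.193]
1 xyz [-0.017, 0.112, -0.029] rot [0.062, 0.06, -0.193]
2 xyz [-0.032, 0.106, -0.036] rot [0.062, 0.06, -0.193]
3 xyz [-0.046, 0.098, -0.043] rot [0.062, 0.06, -0.193]
4 xyz [-0.058, 0.088, -0.05] rot [0.062, 0.06, -0.193]
5 xyz [-0.068, 0.076, -0.057] rot [0.062, 0.06, -0.193]
6 xyz [-0.076, 0.062, -0.064] rot [0.062, 0.06, -0.193]
7 xyz [-0.081, 0.047, -0.07] rot [0.062, 0.06, -0.193]
8 xyz [-0.083, 0.031, -0.076] rot [0.062, 0.06, -0.193]
9 xyz [-0.083, 0.015, -0.081] rot [0.062, 0.06, -0.193]
step mm 17.520824995549525 deg 9.524713406059801
[ 626.28955975 -185.46308478   81.68185677]
```

View pics/w3.png

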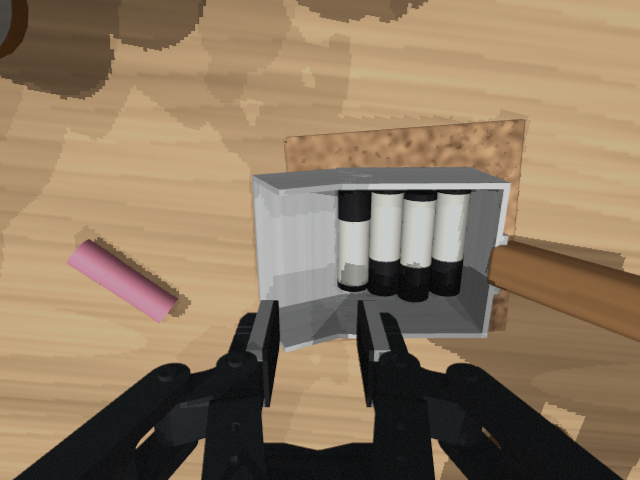

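Wrist view: the stray has settled on the floor at (353,240) beside the other three, so all four stubs are in the scoop. Next is the handle.

{"method": "step_arm", "body": {
  "commands": [
    {"xyz":[0,0,-0.35],"rotation":[0,0,0],"jaw":-1},
    {"xyz":[0,0,-0.35],"rotation":[0,0,0],"jaw":-1},
    {"xyz":[0,0,0],"rotation":[0,0,0],"jaw":-1}
  ]
}}

```text
time_s: 8.38
position: [615.8, -66.0, 223.1]
tcp_rot: [3.133, 0.166, 0.017]
contact_force: [-0.4, 0.3, -0.5]
width: 83.8
grip_force: 0.0
```

Run:
```python
from h import *
t,Q=grip_pose([618.7,-115.6],4,96.2,0,back=90); plan(t,Q,10)
```

```text
0 xyz [-0.002, 0.114, 0.046] rot [0.062, 0.06, -0.193]
1 xyz [-0.021, 0.114, 0.039] rot [0.062, 0.06, -0.193]
2 xyz [-0.04, 0.112, 0.032] rot [0.062, 0.06, -0.193]
3 xyz [-0.058, 0.106, 0.025] rot [0.062, 0.06, -0.193]
4 xyz [-0.074, 0.097, 0.017] rot [0.062, 0.06, -0.193]
5 xyz [-0.089, 0.085, 0.008] rot [0.062, 0.06, -0.193]
6 xyz [-0.101, 0.071, 0.0] rot [0.062, 0.06, -0.193]
7 xyz [-0.11, 0.054, -0.008] rot [0.062, 0.06, -0.193]
8 xyz [-0.116, 0.037, -0.016] rot [0.062, 0.06, -0.193]
9 xyz [-0.12, 0.018, -0.023] rot [0.062, 0.06, -0.193]
step mm 18.43986274323436 deg 9.522841051180885
```

{"method": "step_arm", "body": {
  "commands": [
    {"xyz":[-0.002,0.114,0.046],"rotation":[0.062,0.06,-0.193],"jaw":-1},
    {"xyz":[-0.021,0.114,0.039],"rotation":[0.062,0.06,-0.193],"jaw":-1},
    {"xyz":[-0.04,0.112,0.032],"rotation":[0.062,0.06,-0.193],"jaw":-1},
    {"xyz":[-0.058,0.106,0.025],"rotation":[0.062,0.06,-0.193],"jaw":-1},
    {"xyz":[-0.074,0.097,0.017],"rotation":[0.062,0.06,-0.193],"jaw":-1}
  ]
}}

```text
time_s: 9.0
position: [620.1, -150.9, 181.9]
tcp_rot: [-2.603, -1.217, -0.317]
contact_force: [-0.3, -0.2, -0.9]
width: 85.6
grip_force: 0.0
```

{"method": "step_arm", "body": {
  "commands": [
    {"xyz":[-0.089,0.085,0.008],"rotation":[0.062,0.06,-0.193],"jaw":-1},
    {"xyz":[-0.101,0.071,0],"rotation":[0.062,0.06,-0.193],"jaw":-1},
    {"xyz":[-0.11,0.054,-0.008],"rotation":[0.062,0.06,-0.193],"jaw":-1},
    {"xyz":[-0.116,0.037,-0.016],"rotation":[0.062,0.06,-0.193],"jaw":-1},
    {"xyz":[-0.12,0.018,-0.023],"rotation":[0.062,0.06,-0.193],"jaw":-1}
  ]
}}

```text
time_s: 9.62
position: [627.9, -236.9, 147.7]
tcp_rot: [-1.753, -1.953, -0.546]
contact_force: [0.3, 0.4, -0.3]
width: 84.7
grip_force: 0.0
```

{"method": "step_arm", "body": {
  "commands": [
    {"xyz":[0,0,0],"rotation":[0,0,0],"jaw":-1},
    {"xyz":[0,0,0],"rotation":[0,0,0],"jaw":-1}
  ]
}}

```text
time_s: 9.88
position: [628.2, -235.4, 148.6]
tcp_rot: [-1.761, -1.949, -0.544]
contact_force: [0.4, 0.0, -0.1]
width: 85.2
grip_force: 0.0
```

Run:
```python
from h import *
o=r.observe(); print(o["time_s"],o["position"],o["joint_pos"])
p=r.read_camera("wrist"); im=p["pixels"][:,:,::-1]; cv2.imwrite("pics/w4.png",im)
for n in ["scoop_lip","scoop_grip"]:
  for d in r.tip_of(p,n)[:2]: print(n,d["location"],d["conf"],pix(p,d["location"]))
t,Q=grip_pose([618.7,-115.6],4,96.2,0); plan(t,Q,4)
```

```text
9.875 [ 628.22761132 -235.41388726  148.60884406] [-0.73190551  0.78786153  1.02412367  0.39847268  1.79765249 -0.83608361]
scoop_lip [611.2, -30.1, 31.5] 0.59 [325.81797216  83.12457726]
scoop_lip [764.2, 87.6, -2.0] 0.45 [489.61400255  18.46789074]
scoop_grip [631.5, -199.0, 96.6] 0.69 [332.80960816 260.99823717]
scoop_grip [621.1, -102.7, 9.7] 0.37 [328.72609791 173.16500109]
0 xyz [0.002, 0.006, 0.141] rot [-0.002, 0.0, -0.002]
1 xyz [0.002, 0.006, 0.141] rot [-0.002, 0.0, -0.002]
2 xyz [0.002, 0.006, 0.141] rot [-0.002, 0.0, -0.002]
3 xyz [0.002, 0.006, 0.141] rot [-0.002, 0.0, -0.002]
step mm 21.189935335827517 deg 0.13301531734284508
```

View pics/w4.png

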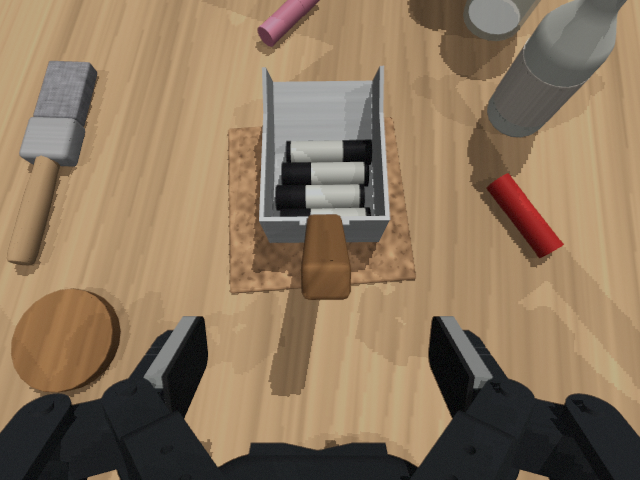

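Wrist view: the handle end is at (326,285), centred between the fingers apart from about 3 mm, which the plan corrects. Going down along the handle and gripping.

{"method": "step_arm", "body": {
  "commands": [
    {"xyz":[0.002,0.006,0.141],"rotation":[0,0,0],"jaw":-1},
    {"xyz":[0.002,0.006,0.141],"rotation":[0,0,0],"jaw":-1},
    {"xyz":[0.002,0.006,0.141],"rotation":[0,0,0],"jaw":-1},
    {"xyz":[0.002,0.006,0.141],"rotation":[0,0,0],"jaw":-1},
    {"xyz":[0,0,0],"rotation":[0,0,0],"jaw":-1}
  ]
}}

```text
time_s: 10.65
position: [625.3, -184.6, 80.4]
tcp_rot: [-1.757, -1.951, -0.544]
contact_force: [-0.2, -0.1, 0.1]
width: 85.5
grip_force: 0.0
```

{"method": "step_arm", "body": {
  "squeeze": 95,
  "commands": [
    {"xyz":[0,0,0],"rotation":[0,0,0],"jaw":1},
    {"xyz":[0,0,0],"rotation":[0,0,0],"jaw":1},
    {"xyz":[0,0,0],"rotation":[0,0,0],"jaw":1},
    {"xyz":[0,0,0],"rotation":[0,0,0],"jaw":1},
    {"xyz":[0,0,0],"rotation":[0,0,0],"jaw":1}
  ]
}}

```text
time_s: 11.28
position: [626.3, -187.3, 81.1]
tcp_rot: [-1.76, -1.953, -0.546]
contact_force: [-0.2, -2.9, 3.8]
width: 23.1
grip_force: 93.3
```

Run:
```python
from h import *
o=r.observe(); print(o["time_s"],o["position"],o["tcp_rot"],o["width"],o["grip_force"],o["contact_force"])
for c in ["top","scene"]:
  p=r.read_camera(c)
  for n in ["scoop","scoop_lip","scoop_grip","bin_sill","flap_edge","bin"]:
    print(c,n,[(np.round(d["location"]).tolist(),round(d["conf"],2)) for d in r.tip_of(p,n)[:2]])
  if c=="top": cv2.imwrite("pics/bin.png",cv2.resize(p["pixels"][205:340,70:210,::-1],None,fx=4,fy=4,interpolation=cv2.INTER_CUBIC))
```

```text
11.275 [ 626.33950163 -187.26109901   81.10592823] [-1.75977011 -1.95287459 -0.54573314] 23.14348552773811 93.30555081367493 [-0.21712239 -2.92192844  3.82989886]
top scoop [([616.0, -117.0, 6.0], 0.9)]
top scoop_lip [([614.0, -32.0, 34.0], 0.6)]
top scoop_grip [([628.0, -196.0, 97.0], 0.84)]
top bin_sill [([501.0, 327.0, 106.0], 0.72)]
top flap_edge [([505.0, 336.0, 111.0], 0.6)]
top bin [([504.0, 427.0, -2.0], 0.64), ([500.0, 326.0, 106.0], 0.34)]
scene scoop [([618.0, -114.0, 5.0], 0.73), ([784.0, -24.0, -2.0], 0.68)]
scene scoop_lip [([606.0, -28.0, 34.0], 0.66)]
scene scoop_grip [([626.0, -196.0, 94.0], 0.76)]
scene bin_sill [([498.0, 323.0, 102.0], 0.75), ([784.0, -22.0, 1.0], 0.66)]
scene flap_edge [([500.0, 334.0, 105.0], 0.82)]
scene bin []
```

View pics/bin.png

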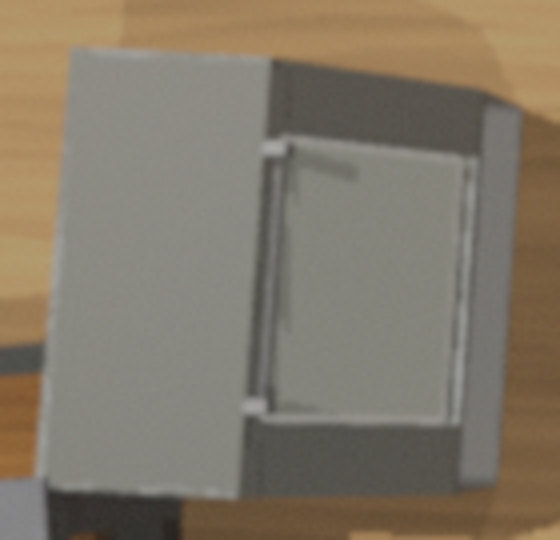

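Bin crop: the roof's front edge runs from (270,60) to (240,497) and the flap's lower edge from (475,158) to (455,423). The bin is turned a few degrees.

Run:
```python
from h import *
p=r.read_camera("top")
q=lambda u,v,z: ray(p,70+u/4,205+v/4,z)
for a,b in [(q(270,60,210),q(240,497,210)),(q(475,158,110),q(455,423,110)),(q(70,48,210),q(45,483,210)),(q(485,103,105),q(462,485,105))]:
    e=a-b; print(a,b,np.linalg.norm(e),"box yaw",np.degrees(np.arctan2(e[1],e[0]))+90)
    print("  mid",(a+b)/2)
```

```text
[622.29994494 410.06128879 210.        ] [384.93272229 416.1507096  210.        ] 237.44531883287894 box yaw 88.53045589572123
  mid [503.61633362 413.1059992  210.        ]
[579.20668599 321.37042454 110.        ] [423.55782555 327.39810602 110.        ] 155.76553117232584 box yaw 87.78226313148541
  mid [501.38225577 324.38426528 110.        ]
[626.78482363 519.95715093 210.        ] [390.24845281 521.98349433 210.        ] 236.54505022233255 box yaw 89.50917449181772
  mid [508.51663822 520.97032263 210.        ]
[612.43091149 317.90365087 105.        ] [387.32292204 323.24216631 105.        ] 225.171282941958 box yaw 88.6414650106891
  mid [499.87691677 320.57290859 105.        ]
```

{"method": "step_arm", "body": {
  "commands": [
    {"xyz":[0.057,0,-0.082],"rotation":[0,0,0],"jaw":1},
    {"xyz":[0.115,0,-0.164],"rotation":[0,0,0],"jaw":1},
    {"xyz":[0.115,0,-0.164],"rotation":[0,0,0],"jaw":1},
    {"xyz":[0.115,0,-0.164],"rotation":[0,0,0],"jaw":1},
    {"xyz":[0.115,0,-0.164],"rotation":[0,0,0],"jaw":1}
  ]
}}

```text
time_s: 12.65
position: [627.0, -186.2, 216.4]
tcp_rot: [-1.758, -1.951, -0.543]
contact_force: [0.0, -0.1, -4.0]
width: 23.2
grip_force: 93.1
```

```bash
cat >> h.py <<'E'
SILL=np.array([501.3,325,105]); BY=88.5
def sl(x,z,pitch):
    f=np.radians(BY); return lip_pose(SILL+[x*np.cos(f),x*np.sin(f),z],BY,pitch)
E
python3 - <<'E'
from h import *
o=r.observe(); print(o["position"],o["tcp_rot"],o["width"],o["grip_force"],o["contact_force"])
t,Q=sl(-60,38,8); print(t); plan(t,Q,10)
E
```

```text
[ 626.95515106 -186.18031613  216.38139066] [-1.75831755 -1.9512164  -0.54349728] 23.22571155259873 93.05620193481445 [ 0.03086593 -0.09519502 -3.9952219 ]
[495.83348983 116.2423989  214.08668343]
0 xyz [0.17, -0.065, 0.122] rot [-0.01, -0.018, 0.014]
1 xyz [0.171, -0.068, 0.119] rot [-0.01, -0.018, 0.014]
2 xyz [0.172, -0.071, 0.117] rot [-0.01, -0.018, 0.014]
3 xyz [0.173, -0.074, 0.114] rot [-0.01, -0.018, 0.014]
4 xyz [0.174, -0.076, 0.111] rot [-0.01, -0.018, 0.014]
5 xyz [0.175, -0.079, 0.107] rot [-0.01, -0.018, 0.014]
6 xyz [0.175, -0.082, 0.104] rot [-0.01, -0.018, 0.014]
7 xyz [0.176, -0.085, 0.101] rot [-0.01, -0.018, 0.014]
8 xyz [0.176, -0.087, 0.098] rot [-0.01, -0.018, 0.014]
9 xyz [0.177, -0.09, 0.095] rot [-0.01, -0.018, 0.014]
step mm 32.96326050124878 deg 1.110092444879729
```

{"method": "step_arm", "body": {
  "commands": [
    {"xyz":[0.085,-0.033,0.061],"rotation":[-0.005,-0.009,0.007],"jaw":1},
    {"xyz":[0.171,-0.067,0.12],"rotation":[-0.01,-0.018,0.014],"jaw":1},
    {"xyz":[0.172,-0.07,0.118],"rotation":[-0.01,-0.018,0.014],"jaw":1},
    {"xyz":[0.173,-0.073,0.115],"rotation":[-0.01,-0.018,0.014],"jaw":1},
    {"xyz":[0.174,-0.075,0.112],"rotation":[-0.01,-0.018,0.014],"jaw":1}
  ]
}}

```text
time_s: 13.28
position: [567.1, -49.2, 214.6]
tcp_rot: [-1.863, -1.946, -0.514]
contact_force: [0.8, 0.6, -2.3]
width: 22.9
grip_force: 93.1
```

{"method": "step_arm", "body": {
  "commands": [
    {"xyz":[0.175,-0.078,0.108],"rotation":[-0.01,-0.018,0.014],"jaw":1},
    {"xyz":[0.175,-0.081,0.105],"rotation":[-0.01,-0.018,0.014],"jaw":1},
    {"xyz":[0.176,-0.084,0.102],"rotation":[-0.01,-0.018,0.014],"jaw":1},
    {"xyz":[0.176,-0.086,0.099],"rotation":[-0.01,-0.018,0.014],"jaw":1},
    {"xyz":[0.177,-0.089,0.096],"rotation":[-0.01,-0.018,0.014],"jaw":1}
  ]
}}

```text
time_s: 13.9
position: [501.2, 102.0, 214.0]
tcp_rot: [-1.978, -1.937, -0.479]
contact_force: [-0.5, 0.4, -2.5]
width: 23.0
grip_force: 93.1
```

{"method": "step_arm", "body": {
  "commands": [
    {"xyz":[0.088,-0.045,0.048],"rotation":[-0.005,-0.009,0.007],"jaw":1},
    {"xyz":[0,0,0],"rotation":[0,0,0],"jaw":1},
    {"xyz":[0,0,0],"rotation":[0,0,0],"jaw":1}
  ]
}}

```text
time_s: 14.28
position: [496.7, 115.1, 213.6]
tcp_rot: [-1.99, -1.936, -0.477]
contact_force: [-0.0, 0.0, -3.3]
width: 23.1
grip_force: 93.3
```

```bash
python3 - <<'E'
from h import *
o=r.observe(); print(o["time_s"],o["position"],o["width"],o["grip_force"],o["contact_force"])
for c in ["top","scene"]:
  p=r.read_camera(c)
  for n in ["scoop_lip","scoop_grip"]:
    print(c,n,[(np.round(d["location"]).tolist(),round(d["conf"],2)) for d in r.tip_of(p,n)[:2]])
  cv2.imwrite(f"pics/{c}2.png",p["pixels"][:,:,::-1])
f=np.radians(BY); print("lip target",SILL+[-60*np.cos(f),-60*np.sin(f),38])
t,Q=sl(88,30,12); plan(t,Q,8)
a,b=sl(88,30,12); t,Q=sl(88,23,63);plan(t,Q,10,P=a,Q=b)
E
python3 -c "
import cv2;a=cv2.imread('pics/top2.png')[190:350,60:300];b=cv2.imread('pics/scene2.png')[150:330,400:640]
cv2.imwrite('pics/c2.png',cv2.resize(cv2.vconcat([a,b]),None,fx=1.7,fy=1.7))"
```

```text
14.275 [496.70798871 115.05183417 213.62897415] 23.119996758060392 93.3413028717041 [-0.00587228  0.02052133 -3.28543194]
top scoop_lip [([505.0, 267.0, 143.0], 0.97), ([497.0, 141.0, 134.0], 0.42)]
top scoop_grip [([496.0, 110.0, 229.0], 0.83)]
scene scoop_lip [([501.0, 272.0, 143.0], 0.83)]
scene scoop_grip [([497.0, 109.0, 231.0], 0.74)]
lip target [499.7293831 265.0205605 143.       ]
0 xyz [0.116, -0.001, 0.056] rot [0.0, -0.011, -0.0]
1 xyz [0.116, -0.001, 0.055] rot [0.0, -0.011, -0.0]
2 xyz [0.117, -0.001, 0.054] rot [0.0, -0.011, -0.0]
3 xyz [0.117, -0.001, 0.053] rot [0.0, -0.011, -0.0]
4 xyz [0.118, -0.001, 0.052] rot [0.0, -0.011, -0.0]
5 xyz [0.118, -0.001, 0.051] rot [0.0, -0.011, -0.0]
6 xyz [0.118, -0.0, 0.05] rot [0.0, -0.011, -0.0]
7 xyz [0.119, -0.0, 0.049] rot [0.0, -0.011, -0.0]
step mm 19.2831730600248 deg 0.48957066652650727
0 xyz [0.091, -0.0, -0.015] rot [0.0, -0.113, -0.0]
1 xyz [0.089, -0.0, -0.023] rot [0.0, -0.113, -0.0]
2 xyz [0.087, -0.0, -0.031] rot [0.0, -0.113, -0.0]
3 xyz [0.084, -0.0, -0.039] rot [0.0, -0.113, -0.0]
4 xyz [0.08, -0.0, -0.046] rot [0.0, -0.113, -0.0]
5 xyz [0.075, -0.0, -0.053] rot [0.0, -0.113, -0.0]
6 xyz [0.07, -0.0, -0.059] rot [0.0, -0.113, -0.0]
7 xyz [0.065, -0.0, -0.065] rot [0.0, -0.113, -0.0]
8 xyz [0.059, -0.0, -0.071] rot [0.0, -0.113, -0.0]
9 xyz [0.052, -0.0, -0.076] rot [0.0, -0.113, -0.0]
step mm 13.811961988608005 deg 5.1000000000000005
```

View pics/c2.png

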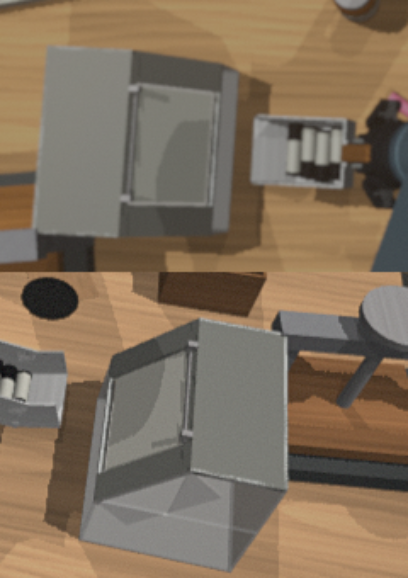

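The crops show the scoop level in front of the port, lip about 55 mm short of the sill and centred, all four stubs aboard. Pushing in.

{"method": "step_arm", "body": {
  "commands": [
    {"xyz":[0.116,0,0.056],"rotation":[0,-0.011,0],"jaw":1},
    {"xyz":[0.116,0,0.055],"rotation":[0,-0.011,0],"jaw":1},
    {"xyz":[0.117,0,0.054],"rotation":[0,-0.011,0],"jaw":1},
    {"xyz":[0.117,0,0.053],"rotation":[0,-0.011,0],"jaw":1},
    {"xyz":[0.118,0,0.052],"rotation":[0,-0.011,0],"jaw":1}
  ]
}}

```text
time_s: 15.2
position: [498.7, 212.7, 215.3]
tcp_rot: [-2.016, -1.961, -0.437]
contact_force: [-0.2, -0.5, -2.9]
width: 23.2
grip_force: 93.3
```

{"method": "step_arm", "body": {
  "commands": [
    {"xyz":[0.118,0,0.051],"rotation":[0,-0.011,0],"jaw":1},
    {"xyz":[0.118,0,0.05],"rotation":[0,-0.011,0],"jaw":1},
    {"xyz":[0.105,0,0.044],"rotation":[0,-0.011,0],"jaw":1},
    {"xyz":[0,0,0],"rotation":[0,0,0],"jaw":1}
  ]
}}

```text
time_s: 15.7
position: [500.1, 268.2, 216.2]
tcp_rot: [-2.03, -1.978, -0.412]
contact_force: [1.3, -2.0, -2.1]
width: 22.8
grip_force: 93.5
```

Run:
```python
from h import *
o=r.observe(); print(o["time_s"],o["position"],o["joint_pos"],o["grip_force"],o["contact_force"])
P=o["position"];Qc=R.from_rotvec(o["tcp_rot"]);print(sl(88,30,12)[0],np.degrees((Qc.inv()*sl(88,30,12)[1]).magnitude()))
for x,z,pi in [(87,28,20),(87,26,28),(87,24,36),(87,23,44),(87,23,52),(87,23,58),(87,23,64)]:
    t,Q=sl(x,z,pi); print(pi); plan(t,Q,1,P=P,Q=Qc); P,Qc=t,Q
```

```text
15.7 [500.0675073  268.1966239  216.17729073] [ 0.0392331   0.22669944  1.68725887  0.42483314  1.22963071 -0.07936186] 93.46329689025879 [ 1.29035457 -2.0404097  -2.10463478]
[499.84697349 269.51115624 216.29531735] 0.10234620575638792
20
0 xyz [0.125, -0.002, -0.072] rot [0.001, -0.176, 0.001]
step mm 21.652393465438813 deg 7.91077706467253
28
0 xyz [0.125, -0.0, -0.072] rot [0.0, -0.178, -0.0]
step mm 21.554152508615527 deg 8.000000000000007
36
0 xyz [0.126, 0.0, -0.071] rot [-0.0, -0.178, 0.0]
step mm 21.76568970551821 deg 7.999999999999994
44
0 xyz [0.128, -0.0, -0.078] rot [0.0, -0.178, -0.0]
step mm 22.4895052036442 deg 8.000000000000004
52
0 xyz [0.128, 0.0, -0.085] rot [-0.0, -0.178, 0.0]
step mm 23.010517956894525 deg 7.999999999999996
58
0 xyz [0.095, 0.0, -0.065] rot [0.0, -0.133, 0.0]
step mm 17.26402434470708 deg 6.000000000000017
64
0 xyz [0.095, -0.0, -0.065] rot [0.0, -0.133, -0.0]
step mm 17.26402434470715 deg 5.999999999999986
```

{"method": "step_arm", "body": {
  "commands": [
    {"xyz":[0.125,0,-0.072],"rotation":[0,-0.177,0],"jaw":1},
    {"xyz":[0.125,0,-0.072],"rotation":[0,-0.178,0],"jaw":1},
    {"xyz":[0.126,0,-0.071],"rotation":[0,-0.178,0],"jaw":1},
    {"xyz":[0.128,0,-0.078],"rotation":[0,-0.178,0],"jaw":1},
    {"xyz":[0.128,0,-0.085],"rotation":[0,-0.178,0],"jaw":1}
  ]
}}

```text
time_s: 16.32
position: [502.7, 352.1, 283.9]
tcp_rot: [2.09, 2.027, -0.321]
contact_force: [0.7, -5.2, -2.7]
width: 22.9
grip_force: 93.6
```

{"method": "step_arm", "body": {
  "commands": [
    {"xyz":[0.095,0,-0.065],"rotation":[0,-0.133,0],"jaw":1},
    {"xyz":[0.095,0,-0.065],"rotation":[0,-0.133,0],"jaw":1},
    {"xyz":[0,0,0],"rotation":[0,0,0],"jaw":1},
    {"xyz":[0,0,0],"rotation":[0,0,0],"jaw":1},
    {"xyz":[0,0,0],"rotation":[0,0,0],"jaw":1}
  ]
}}

```text
time_s: 16.95
position: [503.6, 385.9, 292.0]
tcp_rot: [1.969, 1.912, -0.508]
contact_force: [-0.3, -2.8, -5.2]
width: 22.9
grip_force: 93.6
```

{"method": "step_arm", "body": {
  "commands": [
    {"xyz":[0,0,0],"rotation":[0,0,0],"jaw":1},
    {"xyz":[0,0,0],"rotation":[0,0,0],"jaw":1},
    {"xyz":[0,0,0],"rotation":[0,0,0],"jaw":1},
    {"xyz":[0,0,0],"rotation":[0,0,0],"jaw":1},
    {"xyz":[0,0,0],"rotation":[0,0,0],"jaw":1}
  ]
}}

```text
time_s: 17.58
position: [503.5, 387.3, 291.8]
tcp_rot: [1.966, 1.912, -0.507]
contact_force: [-0.2, -6.0, -0.9]
width: 22.9
grip_force: 93.8
```

Run:
```python
from h import *
o=r.observe(); print(o["time_s"],o["position"],o["joint_pos"],o["grip_force"],o["contact_force"])
t,Q=sl(87,23,64);print(t,np.degrees((R.from_rotvec(o["tcp_rot"]).inv()*Q).magnitude()))
ims=[]
for c,s in [("top",np.s_[190:350,60:300]),("scene",np.s_[150:330,400:640])]:
  p=r.read_camera(c); ims.append(p["pixels"][:,:,::-1][s])
  for n in ["scoop_lip","flap_edge","stub0"]:
    print(c,n,[(np.round(d["location"]).tolist(),round(d["conf"],2)) for d in r.tip_of(p,n)[:8]])
cv2.imwrite("pics/c3.png",cv2.resize(cv2.vconcat(ims),None,fx=1.7,fy=1.7,interpolation=cv2.INTER_CUBIC))
```

```text
17.575 [503.54561563 387.32418957 291.81756821] [ 0.68633244  0.64135906  0.90177209 -0.40193722  1.91843968  0.63768007] 93.78132104873657 [-0.21775538 -6.03436339 -0.87225042]
[502.94153864 387.68783153 291.1361358 ] 0.1465051546653098
top scoop_lip []
top flap_edge []
top stub0 [([567.0, 63.0, 1.0], 0.53), ([784.0, -121.0, -2.0], 0.46)]
scene scoop_lip [([318.0, -390.0, -3.0], 0.42)]
scene flap_edge []
scene stub0 [([782.0, -123.0, -3.0], 0.64), ([563.0, 62.0, 1.0], 0.51)]
```

View pics/c3.png

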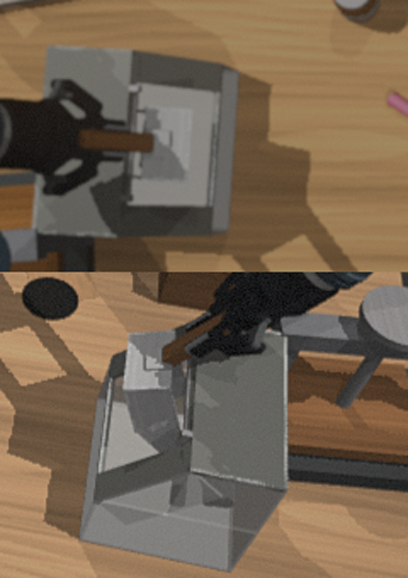

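I've now viewed ten pictures, so I'll go by numbers from here. The scoop is tipped 64° with its lip inside the box. Reversing the path.

Run:
```python
from h import *
o=r.observe(); P=o["position"];Qc=R.from_rotvec(o["tcp_rot"])
for x,z,pi in [(87,23,56),(87,23,48),(87,23,40),(87,24,32),(87,26,24),(87,28,17),(86,30,12),(60,32,12),(30,33,11),(0,35,9),(-40,37,6),(-80,40,2),(-110,45,0)]:
    t,Q=sl(x,z,pi); print(x,pi); plan(t,Q,1,P=P,Q=Qc); P,Qc=t,Q
```

```text
87 56
0 xyz [-0.114, -0.004, 0.102] rot [0.001, 0.178, -0.002]
step mm 22.94496743229308 deg 8.020606499749842
87 48
0 xyz [-0.115, -0.0, 0.102] rot [0.0, 0.178, 0.0]
step mm 23.01051795689454 deg 8.000000000000002
87 40
0 xyz [-0.115, 0.0, 0.102] rot [0.0, 0.178, -0.0]
step mm 23.01051795689447 deg 8.0
87 32
0 xyz [-0.116, -0.0, 0.095] rot [-0.0, 0.178, -0.0]
step mm 22.430550251296186 deg 8.0
87 24
0 xyz [-0.114, 0.0, 0.088] rot [-0.0, 0.178, -0.0]
step mm 21.656553398242956 deg 7.999999999999998
87 17
0 xyz [-0.099, 0.0, 0.075] rot [0.0, 0.156, -0.0]
step mm 18.603532922288114 deg 6.999999999999999
86 12
0 xyz [-0.076, 0.0, 0.047] rot [0.0, 0.111, 0.0]
step mm 13.3605664891852 deg 4.999999999999998
60 12
0 xyz [-0.154, 0.0, -0.08] rot [0.0, 0.0, 0.0]
step mm 26.076809620810597 deg 0.0
30 11
0 xyz [-0.197, -0.0, -0.072] rot [0.0, 0.022, 0.0]
step mm 31.43356597975539 deg 1.0000000000000042
0 9
0 xyz [-0.207, -0.0, -0.07] rot [0.0, 0.044, -0.0]
step mm 32.80832268689763 deg 1.9999999999999925
-40 6
0 xyz [-0.279, 0.0, -0.093] rot [0.0, 0.067, 0.0]
step mm 44.040312074869355 deg 3.0000000000000018
-80 2
0 xyz [-0.283, -0.0, -0.098] rot [0.0, 0.089, 0.0]
step mm 44.89190402283989 deg 3.999999999999996
-110 0
0 xyz [-0.18, 0.0, -0.113] rot [0.0, 0.044, -0.0]
step mm 31.832981397982547 deg 2.000000000000004
```

{"method": "step_arm", "body": {
  "commands": [
    {"xyz":[-0.114,-0.004,0.102],"rotation":[0,0.178,0],"jaw":1},
    {"xyz":[-0.115,0,0.102],"rotation":[0,0.178,0],"jaw":1},
    {"xyz":[-0.115,0,0.102],"rotation":[0,0.178,0],"jaw":1},
    {"xyz":[-0.116,0,0.095],"rotation":[0,0.178,0],"jaw":1},
    {"xyz":[-0.114,0,0.088],"rotation":[0,0.178,0],"jaw":1}
  ]
}}

```text
time_s: 18.6
position: [500.7, 287.8, 241.0]
tcp_rot: [-2.15, -2.093, -0.217]
contact_force: [-0.8, -2.9, -3.1]
width: 23.1
grip_force: 94.3
```

{"method": "step_arm", "body": {
  "commands": [
    {"xyz":[-0.099,0,0.075],"rotation":[0,0.156,0],"jaw":1},
    {"xyz":[-0.076,0,0.047],"rotation":[0,0.111,0],"jaw":1},
    {"xyz":[-0.154,0,-0.08],"rotation":[0,0,0],"jaw":1},
    {"xyz":[-0.197,0,-0.072],"rotation":[0,0.022,0],"jaw":1},
    {"xyz":[-0.207,0,-0.07],"rotation":[0,0.044,0],"jaw":1}
  ]
}}

```text
time_s: 19.23
position: [498.4, 177.2, 214.7]
tcp_rot: [-1.998, -1.948, -0.469]
contact_force: [1.1, -0.0, -2.2]
width: 22.9
grip_force: 94.5
```

{"method": "step_arm", "body": {
  "commands": [
    {"xyz":[-0.279,0,-0.093],"rotation":[0,0.067,0],"jaw":1},
    {"xyz":[-0.283,0,-0.098],"rotation":[0,0.089,0],"jaw":1},
    {"xyz":[-0.18,0,-0.113],"rotation":[0,0.044,0],"jaw":1},
    {"xyz":[0,0,0],"rotation":[0,0,0],"jaw":1},
    {"xyz":[0,0,0],"rotation":[0,0,0],"jaw":1}
  ]
}}

```text
time_s: 19.85
position: [494.6, 57.8, 199.9]
tcp_rot: [-1.902, -1.851, -0.602]
contact_force: [0.7, 0.3, -1.8]
width: 22.8
grip_force: 94.5
```

Run:
```python
from h import *
for c in ["top","scene"]:
  p=r.read_camera(c)
  for n in ["scoop_lip","scoop_grip","flap_edge","stub0"]:
    print(c,n,[(np.round(d["location"]).tolist(),round(d["conf"],2)) for d in r.tip_of(p,n)[:8]])
  if c=="top": # dark (caps) / inside-scoop brightness
    u,v=pix(p,[500,190,135]); g=p["pixels"][int(v)-12:int(v)+13,int(u)-18:int(u)+19].max(2); print((g<45).sum(),g[::3,::3])
F=[]
for i in range(8):
    F.append(r.observe()["contact_force"][2]); r.read_camera("wrist")
o=r.observe(); print(o["time_s"],o["position"],np.round(F,2),np.mean(F),o["grip_force"])
f=np.radians(99.8); M=[613,-125.2]
t,Q=grip_pose(M,4+80,99.8,0); print(t); plan(t,Q,10)
```

```text
top scoop_lip [([503.0, 210.0, 138.0], 0.7)]
top scoop_grip [([494.0, 50.0, 216.0], 0.84), ([506.0, 429.0, -2.0], 0.22)]
top flap_edge [([502.0, 337.0, 110.0], 0.7)]
top stub0 [([785.0, -125.0, -4.0], 0.78), ([568.0, 62.0, -0.0], 0.51), ([321.0, -382.0, 2.0], 0.41)]
0 [[151 150 150 150 137 132 130 127 124 124 103 111 100]
 [144 146 150 147 139 132 130 127 126 126 129 126 155]
 [159 159 158 154 140 140 137 135 133 128 129 126 156]
 [161 160 160 152 139 144 138 139 138 136 138 135 163]
 [156 154 156 147 140 144 138 138 137 138 138 140 168]
 [150 151 154 145 141 144 140 138 135 136 137 137 169]
 [145 146 145 141 140 144 137 139 136 137 138 139 169]
 [148 147 146 141 141 143 137 140 136 137 139 139 170]
 [150 150 150 141 141 143 137 140 137 137 139 140 170]]
scene scoop_lip [([496.0, 218.0, 138.0], 0.68)]
scene scoop_grip [([495.0, 53.0, 209.0], 0.89)]
scene flap_edge [([503.0, 335.0, 107.0], 0.95)]
scene stub0 [([785.0, -121.0, -4.0], 0.88), ([565.0, 62.0, 1.0], 0.51), ([494.0, 123.0, 117.0], 0.46), ([495.0, 216.0, 139.0], 0.3)]
20.75 [493.77421417  57.52801305 199.40352575] [-3.19 -1.85 -1.71 -0.98 -2.58 -0.12 -3.03 -2.58] -2.0044869855544016 94.5105242729187
[ 624.96132288 -194.44867354  161.68185677]
0 xyz [-0.15, 0.092, -0.074] rot [0.015, -0.0, -0.021]
1 xyz [-0.151, 0.089, -0.075] rot [0.015, -0.0, -0.021]
2 xyz [-0.153, 0.085, -0.076] rot [0.015, -0.0, -0.021]
3 xyz [-0.154, 0.082, -0.077] rot [0.015, -0.0, -0.021]
4 xyz [-0.156, 0.079, -0.078] rot [0.015, -0.0, -0.021]
5 xyz [-0.157, 0.075, -0.079] rot [0.015, -0.0, -0.021]
6 xyz [-0.158, 0.072, -0.08] rot [0.015, -0.0, -0.021]
7 xyz [-0.159, 0.068, -0.081] rot [0.015, -0.0, -0.021]
8 xyz [-0.16, 0.065, -0.081] rot [0.015, -0.0, -0.021]
9 xyz [-0.161, 0.061, -0.082] rot [0.015, -0.0, -0.021]
step mm 28.657500307491116 deg 1.1379566559848413
```

The scoop is empty (no dark caps, measured load about 2 N) and the flap is shut. Back to the mat.

{"method": "step_arm", "body": {
  "commands": [
    {"xyz":[-0.15,0.092,-0.074],"rotation":[0.015,0,-0.021],"jaw":1},
    {"xyz":[-0.151,0.089,-0.075],"rotation":[0.015,0,-0.021],"jaw":1},
    {"xyz":[-0.153,0.085,-0.076],"rotation":[0.015,0,-0.021],"jaw":1},
    {"xyz":[-0.154,0.082,-0.077],"rotation":[0.015,0,-0.021],"jaw":1},
    {"xyz":[-0.156,0.079,-0.078],"rotation":[0.015,0,-0.021],"jaw":1}
  ]
}}

```text
time_s: 21.38
position: [560.0, -69.1, 180.1]
tcp_rot: [-1.794, -1.932, -0.566]
contact_force: [0.2, -0.2, -1.7]
width: 23.0
grip_force: 94.5
```

{"method": "step_arm", "body": {
  "commands": [
    {"xyz":[-0.157,0.075,-0.079],"rotation":[0.015,0,-0.021],"jaw":1},
    {"xyz":[-0.158,0.072,-0.08],"rotation":[0.015,0,-0.021],"jaw":1},
    {"xyz":[-0.159,0.068,-0.081],"rotation":[0.015,0,-0.021],"jaw":1},
    {"xyz":[-0.16,0.065,-0.081],"rotation":[0.015,0,-0.021],"jaw":1},
    {"xyz":[-0.161,0.061,-0.082],"rotation":[0.015,0,-0.021],"jaw":1}
  ]
}}

```text
time_s: 22.0
position: [625.9, -194.8, 161.0]
tcp_rot: [-1.685, -2.009, -0.531]
contact_force: [-0.7, -0.7, -0.8]
width: 22.4
grip_force: 94.5
```

{"method": "step_arm", "body": {
  "commands": [
    {"xyz":[0,0,0],"rotation":[0,0,0],"jaw":1},
    {"xyz":[0,0,0],"rotation":[0,0,0],"jaw":1},
    {"xyz":[0,0,0],"rotation":[0,0,0],"jaw":1}
  ]
}}

```text
time_s: 22.38
position: [625.2, -193.0, 161.8]
tcp_rot: [-1.685, -2.009, -0.531]
contact_force: [0.1, 0.3, -1.2]
width: 22.8
grip_force: 94.5
```

Run:
```python
from h import *
for c in ["top","scene"]:
  p=r.read_camera(c)
  for n in ["scoop","scoop_lip","scoop_grip"]:
    print(c,n,[(np.round(d["location"]).tolist(),round(d["conf"],2)) for d in r.tip_of(p,n)[:2]])
o=r.observe(); print(o["time_s"],o["position"],o["tcp_rot"])
f=np.radians(99.8); M=np.array([613,-125.2]);X=np.array([np.cos(f),np.sin(f)])
print("expect origin",M,"lip",M+87*X,116,"grip",M-81*X,84+93)
t,Q=grip_pose(M,4,99.8,0); print(t); plan(t,Q,4)
```

```text
top scoop [([611.0, -128.0, 78.0], 0.69), ([506.0, 428.0, 1.0], 0.44)]
top scoop_lip [([598.0, -45.0, 101.0], 0.84)]
top scoop_grip [([627.0, -203.0, 175.0], 0.67)]
scene scoop [([615.0, -130.0, 81.0], 0.75)]
scene scoop_lip [([597.0, -39.0, 101.0], 0.86)]
scene scoop_grip [([627.0, -199.0, 176.0], 0.6), ([375.0, -110.0, -3.0], 0.55)]
22.775 [ 625.45183132 -193.76069643  161.67302512] [-1.68542321 -2.0097147  -0.53058828]
expect origin [ 613.  -125.2] lip [598.19177357 -39.46951283] 116 grip [ 626.78696943 -205.01803978] 177
[ 624.96132288 -194.44867354   81.68185677]
0 xyz [-0.077, -0.001, 0.109] rot [-0.001, -0.0, 0.001]
1 xyz [-0.077, -0.001, 0.109] rot [-0.001, -0.0, 0.001]
2 xyz [-0.077, -0.001, 0.109] rot [-0.001, -0.0, 0.001]
3 xyz [-0.077, -0.001, 0.109] rot [-0.001, -0.0, 0.001]
step mm 19.998907664144863 deg 0.06230946166891195
```

The networks put the lip about 10 mm low, so the scoop has turned some 3.5° mouth-down in the grip. I'll correct the pitch while lowering.

{"method": "step_arm", "body": {
  "commands": [
    {"xyz":[-0.07,0,0.1],"rotation":[0,0.039,0],"jaw":1},
    {"xyz":[-0.07,0,0.1],"rotation":[0,0.039,0],"jaw":1},
    {"xyz":[-0.055,0,0.079],"rotation":[0,0,0],"jaw":1},
    {"xyz":[0,0,0],"rotation":[0,0,0],"jaw":1},
    {"xyz":[0,0,0],"rotation":[0,0,0],"jaw":1}
  ]
}}

```text
time_s: 23.4
position: [625.4, -192.4, 110.7]
tcp_rot: [-1.649, -1.967, -0.576]
contact_force: [0.2, 0.5, -2.1]
width: 22.7
grip_force: 94.5
```

Run:
```python
from h import *
L={}
for c in ["top","scene"]:
  p=r.read_camera(c)
  for n in ["scoop","scoop_lip","scoop_grip"]:
    print(c,n,[(np.round(d["location"]).tolist(),round(d["conf"],2)) for d in r.tip_of(p,n)[:1]])
o=r.observe(); print(o["time_s"],o["position"],o["tcp_rot"],o["contact_force"])
```

```text
top scoop [([610.0, -122.0, 33.0], 0.74)]
top scoop_lip [([601.0, -38.0, 61.0], 0.67)]
top scoop_grip [([626.0, -201.0, 126.0], 0.84)]
scene scoop [([618.0, -123.0, 32.0], 0.74)]
scene scoop_lip [([598.0, -34.0, 63.0], 0.69)]
scene scoop_grip [([629.0, -204.0, 125.0], 0.6)]
23.8 [ 625.26487445 -192.46205459  110.89438474] [-1.64941998 -1.96692778 -0.57526228] [ 1.55036581  0.19062167 -2.36099527]
```

{"method": "step_arm", "body": {
  "commands": [
    {"xyz":[-0.045,0,0.047],"rotation":[0,0,0],"jaw":1},
    {"xyz":[-0.045,0,0.047],"rotation":[0,0,0],"jaw":1},
    {"xyz":[-0.02,0,0.022],"rotation":[0,0,0],"jaw":1},
    {"xyz":[0,0,0],"rotation":[0,0,0],"jaw":1}
  ]
}}

```text
time_s: 24.3
position: [625.2, -194.3, 85.7]
tcp_rot: [-1.649, -1.965, -0.575]
contact_force: [-0.8, 0.5, -1.8]
width: 22.8
grip_force: 94.6
```

{"method": "step_arm", "body": {
  "commands": [
    {"xyz":[-0.009,0,0.011],"rotation":[0,0,0],"jaw":1},
    {"xyz":[-0.004,0,0.005],"rotation":[0,0,0],"jaw":1},
    {"xyz":[0,0,0],"rotation":[0,0,0],"jaw":1}
  ]
}}

```text
time_s: 24.68
position: [625.5, -194.5, 83.6]
tcp_rot: [-1.649, -1.966, -0.575]
contact_force: [-0.2, -0.3, -2.4]
width: 22.5
grip_force: 94.6
```

{"method": "step_arm", "body": {
  "commands": [
    {"xyz":[-0.006,0,0.008],"rotation":[0,0,0],"jaw":1},
    {"xyz":[0,0,0],"rotation":[0,0,0],"jaw":1}
  ]
}}

```text
time_s: 24.92
position: [625.6, -194.5, 82.8]
tcp_rot: [-1.649, -1.966, -0.576]
contact_force: [1.4, -1.1, 2.3]
width: 22.8
grip_force: 95.2
```

{"method": "step_arm", "body": {
  "commands": [
    {"xyz":[-0.006,0,0.008],"rotation":[0,0,0],"jaw":1},
    {"xyz":[0,0,0],"rotation":[0,0,0],"jaw":1}
  ]
}}

```text
time_s: 25.18
position: [625.7, -194.8, 82.2]
tcp_rot: [-1.649, -1.967, -0.577]
contact_force: [0.2, -3.1, 7.2]
width: 23.2
grip_force: 95.9
```

In contact with the mat (+7 N). Checking the position before letting go.

Run:
```python
from h import *
for c in ["top","scene"]:
  p=r.read_camera(c)
  for n in ["scoop","scoop_lip","scoop_grip"]:
    print(c,n,[(np.round(d["location"]).tolist(),round(d["conf"],2)) for d in r.tip_of(p,n)[:1]])
```

```text
top scoop [([612.0, -126.0, 7.0], 0.97)]
top scoop_lip [([601.0, -41.0, 31.0], 0.62)]
top scoop_grip [([627.0, -204.0, 96.0], 0.9)]
scene scoop []
scene scoop_lip [([598.0, -38.0, 34.0], 0.82)]
scene scoop_grip [([627.0, -204.0, 94.0], 0.76)]
```

{"method": "step_arm", "body": {
  "commands": [
    {"xyz":[0,0,0],"rotation":[0,0,0],"jaw":0.2},
    {"xyz":[0,0,0],"rotation":[0,0,0],"jaw":-0.4},
    {"xyz":[0,0,0],"rotation":[0,0,0],"jaw":-1},
    {"xyz":[0,0,0],"rotation":[0,0,0],"jaw":-1},
    {"xyz":[0,0,0],"rotation":[0,0,0],"jaw":-1}
  ]
}}

```text
time_s: 26.2
position: [625.5, -194.3, 80.4]
tcp_rot: [-1.649, -1.966, -0.575]
contact_force: [0.2, 0.5, -0.2]
width: 85.6
grip_force: 0.0
```

{"method": "step_arm", "body": {
  "commands": [
    {"xyz":[0,0,-0.1],"rotation":[0,0,0],"jaw":-1},
    {"xyz":[0,0,-0.2],"rotation":[0,0,0],"jaw":-1},
    {"xyz":[0,0,-0.3],"rotation":[0,0,0],"jaw":-1},
    {"xyz":[0,0,-0.3],"rotation":[0,0,0],"jaw":-1},
    {"xyz":[0,0,0],"rotation":[0,0,0],"jaw":-1}
  ]
}}

```text
time_s: 26.82
position: [641.1, -280.9, 190.0]
tcp_rot: [-1.655, -1.972, -0.577]
contact_force: [0.9, -0.8, -0.7]
width: 85.3
grip_force: 0.0
```

Run:
```python
from h import *
o=r.observe(); print(o["time_s"],o["position"],o["contact_force"],o["width"])
for c in ["top","scene","wrist"]:
  p=r.read_camera(c)
  for n in ["scoop","scoop_lip","scoop_grip","flap_edge","stub0","slice","jar","pot","can","glue","brush","dish"]:
    print(c,n,[(np.round(d["location"]).tolist(),round(d["conf"],2)) for d in r.tip_of(p,n)[:4]])
  if c=="wrist":
    u,v=np.int32(pix(p,[613,-125,8])); g=p["pixels"].max(2); print(u,v); print(g[max(v-50,0):v+30:8,u-45:u+46:9])
```

```text
26.825 [ 641.14302634 -280.91071141  189.97393119] [ 0.9011431  -0.82376085 -0.73417876] 85.32895941359189
top scoop [([613.0, -126.0, 5.0], 0.84)]
top scoop_lip [([602.0, -42.0, 33.0], 0.81)]
top scoop_grip [([630.0, -207.0, 95.0], 0.76)]
top flap_edge [([503.0, 338.0, 110.0], 0.56)]
top stub0 [([507.0, 429.0, -3.0], 0.65), ([568.0, 64.0, -2.0], 0.61), ([784.0, -123.0, -3.0], 0.56)]
top slice [([506.0, 339.0, 106.0], 0.41)]
top jar [([728.0, 145.0, -1.0], 0.91)]
top pot [([769.0, 90.0, 2.0], 0.75)]
top can []
top glue [([781.0, -24.0, -4.0], 0.84), ([662.0, -355.0, -2.0], 0.45)]
top brush []
top dish [([664.0, -352.0, -4.0], 0.95), ([763.0, 88.0, 2.0], 0.53)]
scene scoop [([615.0, -123.0, 5.0], 0.96)]
scene scoop_lip [([598.0, -35.0, 32.0], 0.93)]
scene scoop_grip [([629.0, -206.0, 95.0], 0.66)]
scene flap_edge [([504.0, 335.0, 108.0], 0.69), ([321.0, -389.0, 2.0], 0.56)]
scene stub0 [([784.0, -121.0, -5.0], 0.74), ([564.0, 65.0, 1.0], 0.52)]
scene slice [([435.0, -257.0, 5.0], 0.65)]
scene jar [([730.0, 148.0, 4.0], 0.79), ([500.0, 326.0, 103.0], 0.22)]
scene pot [([765.0, 91.0, 1.
[... 540 characters left out ...]
.0], 0.62), ([656.0, -353.0, -2.0], 0.36)]
wrist pot [([768.0, 87.0, -4.0], 0.82)]
wrist can []
wrist glue [([782.0, -20.0, 1.0], 0.63)]
wrist brush [([374.0, -110.0, 0.0], 0.71)]
wrist dish [([658.0, -355.0, 2.0], 0.61)]
318 184
[[ 99 155 156 157 155 156 157 157 143  95  58]
 [ 89 156 156 156 157 158 157 158 146  96  57]
 [ 88 158 159 159 159 158 159 145  96  95  59]
 [ 88 173 175 176 178 177 178 167 110  87  62]
 [ 89 175 177 179 180 182 182 174 175  92  59]
 [ 89 177 178 179 180 181 182 174 174  90  60]
 [ 88 174 175 176 177 178 178 169 173  88  60]
 [ 86 174 176 177 178 180 183 172 173  90  62]
 [ 90 170 171 172 191 191 176 167 169  85  60]
 [188 189 189 191 109 111 112 181 183 184 186]]
```

Run:
```python
from h import *
p=r.read_camera("top"); f=np.radians(99.8); X=np.array([np.cos(f),np.sin(f)]);Y=np.array([-X[1],X[0]])
g=p["pixels"].astype(int)
for y in range(-36,37,12):
    print([g[tuple(np.int32(np.round(pix(p,[*(np.array([613,-125])+x*X+y*Y),8])))[::-1])].tolist() for x in range(-40,80,12)])
```

```text
[[88, 86, 82], [89, 86, 83], [90, 87, 84], [89, 87, 84], [91, 88, 85], [92, 90, 86], [87, 83, 80], [86, 83, 77], [91, 87, 84], [113, 110, 106]]
[[148, 148, 145], [150, 150, 147], [147, 145, 143], [151, 150, 148], [153, 152, 149], [153, 152, 151], [139, 137, 136], [127, 125, 122], [128, 125, 123], [128, 126, 123]]
[[148, 147, 145], [162, 162, 160], [158, 157, 155], [162, 160, 159], [164, 163, 161], [164, 162, 161], [156, 154, 152], [138, 135, 133], [138, 136, 134], [139, 137, 135]]
[[147, 147, 145], [172, 173, 173], [171, 171, 170], [162, 161, 158], [165, 164, 162], [163, 163, 160], [147, 145, 143], [138, 136, 134], [138, 136, 134], [139, 137, 135]]
[[150, 149, 146], [172, 173, 171], [172, 172, 171], [166, 165, 164], [163, 163, 160], [163, 162, 160], [149, 147, 145], [136, 135, 132], [138, 136, 133], [138, 137, 134]]
[[150, 148, 146], [160, 159, 157], [159, 158, 156], [161, 160, 159], [165, 164, 161], [164, 164, 162], [154, 152, 150], [136, 134, 132], [137, 135, 132], [138, 138, 135]]
[[153, 153, 151], [164, 163, 161], [160, 159, 156], [161, 161, 158], [165, 164, 162], [164, 163, 162], [156, 155, 153], [136, 134, 131], [138, 136, 134], [138, 136, 133]]
```

Uniform metal and no caps, so the scoop is empty.

```bash
python3 -c "
from bench import r
print(r.job_done())"
```

```text
the job is handed in; nothing more can be done
None
```

I tipped all four stubs through the flap and handed the job in at about 27 s. The flap is shut and the empty scoop stands released within about 5 mm of the mat's centre. I couldn't see the stubs inside the box; the scoop read empty in the images and by load, and the networks found no bystander out of place.

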